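Line up the quarter-turn fastener and hold the controller's access panel shut

ROBOT

A 6-joint arm with a two-finger parallel gripper is mounted at the origin on a cart in front of the work surface, level with it; the furniture and walls round the work are solid. World frame = base frame: x ahead of the robot, y to its left, z up, the work surface at z = 0. Lengths are in m, angles in rad, forces in N, time in s.
With the tool pointing down it reaches from about 0.35 to 0.975 m from the base axis. Payload 4.9 kg.
Tool frame: the origin (TCP) lies midway between the tips of the shut fingers; the grasp point (between the pads) lies 19 mm behind it; z points along the fingers, y is the direction in which the jaws open and shut (so a half turn about z gives the same grasp; the last joint's range is limited). The gripper opens to 85 mm and grips with 20 to 120 N. Pads are 22 mm wide; open, the fingers measure 114 mm over their backs; the gripper's body (76 mm by 85 mm) begins 54 mm behind the grasp point. The pads swing forward as they close: fully open they stand 13 mm farther back than shut.
Start: joints at [-1.228, 0.053, 1.613, -0, 1.476, -0.119], TCP at [0.278, -0.56, 0.231] pointing down, gripper open.
Joint ranges: [-3.01, 3.01], [-1.01, 2.22], [0.06, 2.58], [-1.02, 4.17], [0.09, 2.62], [-3.14, 3.14]. Speed limits (rad/s): [2.57, 2.57, 3.14, 3.14, 3.14, 3.14].

INTERFACE

Orientations are given as a rotation vector (axis times angle).
In Python, from station import ctrl gives the robot as it stands.
- The arm moves only by the tool jog_arm, never from a script. Its argument "steps" is a list of rows, each an object of numbers: "dx", "dy", "dz": the shift along the world's x, y, z in units of 60 mm (1.0 is 60 mm); "twist": the turn about the world's z in units of 10 degrees (1.0 is 10 degrees). A call has 1 to 5 rows; each row is the pose to reach, as a shift and turn from the pose measured when the call began; what a row does not reach only later rows make up. A row lasts 1/8 s, in which the tool goes at most 62.5 mm and 10.7 degrees, less where a joint would pass 70% of its speed; a pose out of reach is approached as far as the arm can. A call with a gripper value outside its range is refused whole. "gripper" is the closure in counts, from 0 (fully open) to 255 (shut), set as the call begins (left out, the last holds). The fingers move at their own pace and stop on an object; "newtons" is the grip in N (left out, the last holds). Time passes only in rows, so rows that repeat a pose let the fingers close. It gives the time, the measured TCP pose, the force and the opening at its end, in the units of the state.
- ctrl.get_obs(): the state, without advancing time (a new reading comes with each control period).
- ctrl.get_image(name): name is "side" or "top"; returns a dict with "frame" (384x512x3 uint8, red, green, blue), "range_z" (384x512 float32, m along the optical axis (not along the pixel's ray), 0 where there is no reading), "fx", "fy", "cx", "cy" (pixels), "extrinsics" (4x4, takes a point from camera to world coordinates). Camera axes: x right, y down, z forward; pixel columns grow to the right and rows downward; lengths in m; the calibration is good to about 2 mm. A picture is of the moment at which its call begins.
- ctrl.finish_job(): hands the job in, once; it reports no verdict.
The state is a dict: "t": time; "q": joint angles; "dq": joint speeds; "effort": joint torques, N m; "tool_pos": TCP position; "tool_rot": TCP orientation; "contact_force": force on the tool from outside, world axes, zero at the start; "wrist_torque": the same for the moment, N m; "opening": finger opening in m.
Only numpy, scipy, OpenCV 4.12 (cv2) and the standard library are available. Lean on these libraries where they do the work, as an engineer would, in place of code of your own. Each camera call takes 0.05 s, during which the arm holds its last target.

TASK

Get the access panel of the e-bike drive controller ready for locking: first slide the black slider grip along its track until it stands level with the two index ribs beside the track, then turn the panel's wing fastener clockwise until its slot lines up with the two ribs on the panel, and then press the panel down flush against the housing's frame. Finish while still holding it pressed down with the gripper - do not let go - and leave the other things on the bench where they are.

Things in the scene. Friction and masses are not known exactly. Their poses are not given: they have to be found in the camera images.
- housing: low grey drive controller box, 180 (x) x 170 (y) x 60 mm high, bolted down, deck (top) at z 60 mm; origin: centre of its underside; x away from the robot at yaw 0, y along the slider's track, z up. Track at x = -58 mm; the panel covers x -20 to 80, y -67 to 67 mm; small feet stick out 15 mm at its y sides
- panel: aluminium panel 100 (x) x 134 (y) x 5 mm; origin: centre of its underside, at x 30 mm, y 0 of the housing, same axes. Starts 6 mm proud of the deck on a springy gasket and only moves straight down, 6 mm to home (origin 60 mm above the worktop), pushing back 3 N, then 7 N when home. Before slider and fastener are both set, a pin under it stops it after about 1.5 mm. The wing presses it too
- fastener (a joint): angle of the wing fastener in the panel's middle (rad): 0 when wing and slot are in line with the panel's two ribs (along the housing's y; ribs 22 mm long, 2 mm high, centred 45 mm either side of the fastener). Starts between -1.45 and -0.8, grows clockwise seen from above, can overrun to a stop at 0.45. Stays where left; turns easily (0.04 N m)
- fastener_top (a point): centre of the top of the wing, on its turning axis, 29 mm above the panel's top face (100 mm above the worktop at the start). The wing is an upright steel bar 36 mm long, 10 mm thick, 25 mm high, on a disc of 36 mm diameter, 4 mm high; a dark slot runs along its top. Its axes turn with the wing: y along it, x across it
- slider (a joint): travel of the slider (m): 0 at the end of its track at the housing's -y side, grows towards +y, 0.036 when level with the index ribs, 0.056 at the other end. It stays where it is left; moving it takes about 1.5 N
- slider_top (a point): centre of the top of the black slider grip, 30 mm above the deck. The grip is an upright fin 10 mm thick (along the track, y), 26 mm long (x), 26 mm high, on a foot 30 (x) x 20 (y) mm whose top is 4.5 mm above the deck
- slider_mark (a point): point on the deck, in the middle of the track, between the two dark steel index ribs (each 14 mm long along x, 4 mm wide, 2 mm high, centred 24 mm to either side of the track's middle): the slider grip's centre belongs straight above it
- pedal: black bicycle pedal, 67x120x23 mm, lying beside the housing; origin under its centre. Leave alone
- tape_roll: black roll of tape, 66 mm wide, 19 mm high, lying beside the housing; origin under its centre. Leave alone
- small_tube: small upright bottle, 26 mm wide, 100 mm high, behind the housing; origin under its centre. Leave alone
- black_case: small black case, 53x70x38 mm, behind the housing; origin under its centre. Leave alone
- brush: wooden brush, 24x165x34 mm, lying in front of the housing; origin under its centre. Leave alone

How it is judged:
By the outcome, as a careful person would: the job done as asked, in the order asked, and still so for the second after the job is handed in, while the arm keeps its last pose, push and grip.
It also fails if it takes over 45 s, if anything falls off the work surface, if the arm or the gripper's body presses on something with over 40 N, if the wrist force passes 120 N, or if a joint passes its speed limit or range.

## Working session

There is one attempt and no reset: what is moved stays moved. The work goes in short steps, Python scripts to look and compute and a tool call to move; the robot and the scene stay as the last step left them, time stands still between calls to the robot, and variables do not carry over. Pictures are saved under pics/ and viewed, and the job is handed in when it is done.

Besides the shell and the picture viewer there is one more tool, called after "Emit:" as name(argument=value, ...) on one line, values as JSON. jog_arm: Moves the arm, as the interface text tells. Its arguments: {"type":"object","properties":{"steps":{"type":"array"},"gripper":{"type":"number"},"newtons":{"type":"number"}},"required":["steps"]}

```bash
ls; mkdir -p pics; python3 - <<'E'
from station import ctrl
import cv2,numpy as np
o=ctrl.get_obs();print({k:np.round(v,3) for k,v in o.items()})
for n in("top","side"):
    d=ctrl.get_image(n);cv2.imwrite(f"pics/{n}0.png",d["frame"][:,:,::-1]);np.savez(f"{n}0.npz",**d)
    print(n,d["fx"],d["fy"],d["cx"],d["cy"]);print(np.round(d["extrinsics"],3))
E
```

```text
pics
{'t': np.float64(0.0), 'q': array([-1.228,  0.053,  1.614, -0.   ,  1.476, -0.119]), 'dq': array([ 0.   ,  0.001, -0.001,  0.   , -0.002,  0.   ]), 'effort': array([-0.0000e+00, -3.9369e+01, -3.7017e+01, -0.0000e+00,  7.0000e-03,
        0.0000e+00]), 'tool_pos': array([ 0.278, -0.559,  0.23 ]), 'tool_rot': array([-3.056, -0.719,  0.   ]), 'contact_force': array([ 0.117,  0.04 , -0.557]), 'wrist_torque': array([-0.014,  0.049, -0.007]), 'opening': np.float64(0.086)}
top 401.92104351094207 401.92104351094207 256.2375409594885 193.06927571497422
[[ 0.026 -0.993  0.119  0.502]
 [-0.999 -0.028 -0.018  0.044]
 [ 0.022 -0.118 -0.993  0.953]
 [ 0.     0.     0.     1.   ]]
side 405.21656788244894 405.21656788244894 258.8183726789788 191.64636980107784
[[-0.932 -0.222  0.285  0.341]
 [-0.361  0.602 -0.713  0.635]
 [-0.014 -0.767 -0.641  0.651]
 [ 0.     0.     0.     1.   ]]
```

View pics/top0.png

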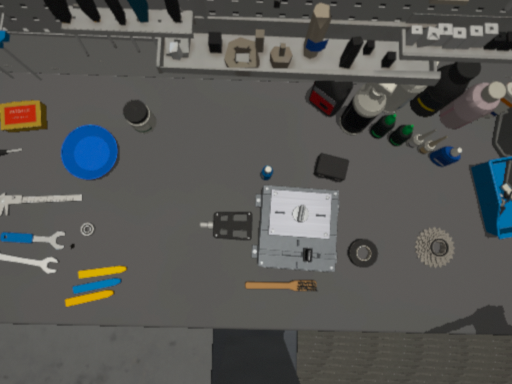

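View pics/side0.png

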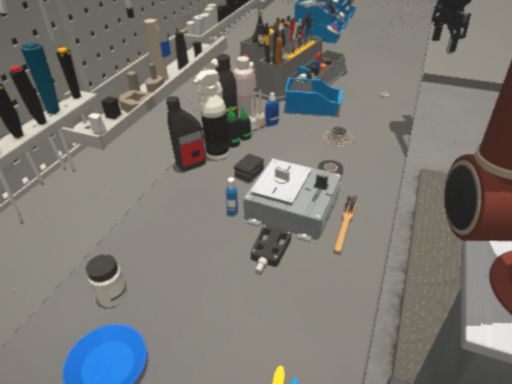

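```bash
python3 - <<'E'
import cv2
a=cv2.imread("pics/top0.png")[170:300,190:390];cv2.imwrite("pics/top0c.png",cv2.resize(a,None,fx=4,fy=4,interpolation=2))
a=cv2.imread("pics/side0.png")[140:250,220:370];cv2.imwrite("pics/side0c.png",cv2.resize(a,None,fx=5,fy=5,interpolation=2))
E
```

```text
(no output)
```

View pics/top0c.png

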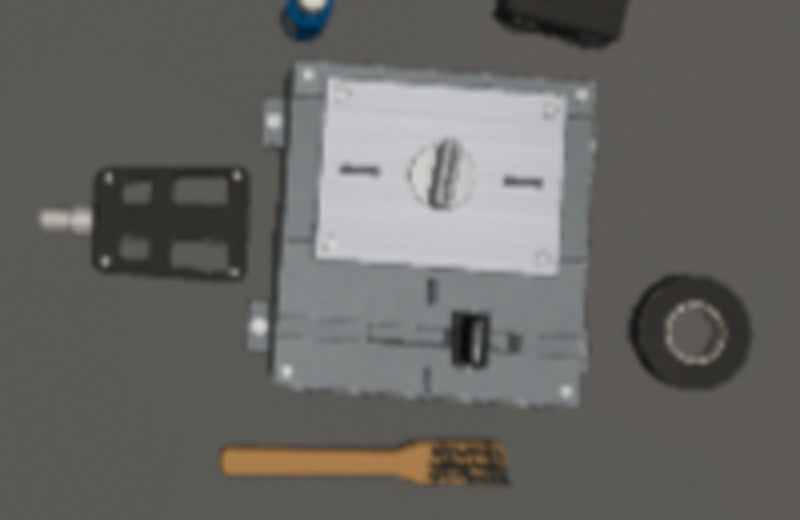

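View pics/side0c.png

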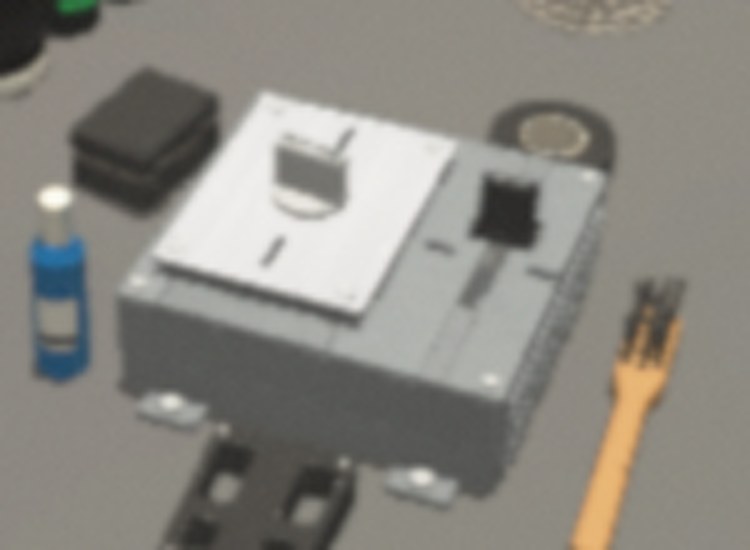

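```bash
cat > h.py <<'E'
import numpy as np,cv2
def load(n): return dict(np.load(n+".npz"))
def ray(d,uv,z):
    uv=np.atleast_2d(np.asarray(uv,float))
    c=np.c_[(uv[:,0]-d["cx"])/d["fx"],(uv[:,1]-d["cy"])/d["fy"],np.ones(len(uv))]
    w=c@d["extrinsics"][:3,:3].T;o=d["extrinsics"][:3,3]
    return o+w*((z-o[2])/w[:,2])[:,None]
def proj(d,p):
    p=np.atleast_2d(p);c=(p-d["extrinsics"][:3,3])@d["extrinsics"][:3,:3]
    return np.c_[c[:,0]/c[:,2]*d["fx"]+d["cx"],c[:,1]/c[:,2]*d["fy"]+d["cy"]]
def cloud(d):
    h,w=d["range_z"].shape;v,u=np.mgrid[:h,:w];z=d["range_z"]
    c=np.stack([(u-d["cx"])/d["fx"]*z,(v-d["cy"])/d["fy"]*z,z],-1)
    return c@d["extrinsics"][:3,:3].T+d["extrinsics"][:3,3]
E
python3 - <<'E'
from h import *
for n in("top0","side0"):
    d=load(n);f=d["frame"].astype(int);P=cloud(d);ok=d["range_z"]>0
    hsv=cv2.cvtColor(d["frame"],cv2.COLOR_RGB2HSV)
    roi=np.zeros(ok.shape,np.uint8)
    if n=="top0": roi[170:285,255:345]=1
    else: roi[140:250,235:350]=1
    # panel
    m=((f.min(2)>165)&(roi>0)).astype(np.uint8)
    m=cv2.morphologyEx(m,cv2.MORPH_CLOSE,np.ones((3,3)))
    cs,_=cv2.findContours(m,0,1);c=max(cs,key=cv2.contourArea)
    w=ray(d,c[:,0],0.071)[:,:2]
    r=cv2.minAreaRect((w*1000).astype(np.float32));print(n,"panel",r, "z",np.median(P[m>0][:,2]))
    # depth based
    box=(P[...,0]>.2)&(P[...,0]<.7)&ok&(roi>0)
    t=box&(P[...,2]>.09)&(P[...,2]<.106)
    print("wing/grip top pts",t.sum())
    nl,lab,st,ce=cv2.connectedComponentsWithStats(t.astype(np.uint8))
    for i in range(1,nl):
        if st[i,4]>5:print(ce[i],st[i,4],np.round(np.median(P[lab==i],0),4),f[lab==i].mean(0).round())
    k=((f.max(2)<75)&(roi>0)&(P[...,2]>.045)).astype(np.uint8)
    nl,lab,st,ce=cv2.connectedComponentsWithStats(k)
    for i in range(1,nl):
        if st[i,4]>4:print("dark",ce[i].round(2),st[i],np.round(np.median(P[lab==i],0),4), ray(d,ce[i],.062).round(4), ray(d,ce[i],.073).round(4))
E
```

```text
top0 panel ((564.10302734375, -70.02876281738281), (132.06517028808594, 98.54271697998047), 87.52032470703125) z 0.07145882405439286
wing/grip top pts 127
[267.68421053 171.05263158] 19 [0.6528 0.004  0.1   ] [142. 145. 141.]
[301.4939759  213.25301205] 83 [ 0.564  -0.0701  0.0996] [136. 137. 136.]
[310.125  254.5625] 16 [ 0.4758 -0.0899  0.0918] [75. 75. 75.]
dark [265.69 176.69] [262 175   9   4  13] [0.6464 0.0063 0.0579] [[0.6462 0.0071 0.062 ]] [[0.6444 0.0075 0.073 ]]
dark [306.58 254.21] [303 248   9  14  96] [ 0.4769 -0.0836  0.0723] [[ 0.4764 -0.0868  0.062 ]] [[ 0.4767 -0.0852  0.073 ]]
side0 panel ((532.7867431640625, -58.166175842285156), (162.964111328125, 173.95069885253906), 86.99713134765625) z 0.07090298366219877
wing/grip top pts 113
[281.57954545 170.73863636] 88 [ 0.5656 -0.0665  0.0984] [159. 158. 153.]
[321.64 176.04] 25 [ 0.4755 -0.0871  0.0913] [101. 101.  98.]
dark [321.13 182.56] [315 176  12  13 119] [ 0.4752 -0.0836  0.0752] [[ 0.4787 -0.1004  0.062 ]] [[ 0.4762 -0.0866  0.073 ]]
```

```bash
python3 - <<'E'
from h import *
d=load("top0");f=d["frame"].astype(float).mean(2)
def blob(r0,r1,c0,c1,z,pc=False,name=""):
    s=f[r0:r1,c0:c1];bg=np.median(s);w=np.clip(bg-25-s,0,None)
    v,u=np.mgrid[r0:r1,c0:c1];W=w.sum();cu,cv=(w*u).sum()/W,(w*v).sum()/W
    p=ray(d,[(cu,cv)],z)[0];print(name,(cu.round(2),cv.round(2)),p.round(4));return p[:2]
L=blob(208,216,272,288,.072,name="panel rib L");R=blob(211,219,313,329,.072,name="R")
print("c",(L+R)/2,"len",np.linalg.norm(L-R),"yaw",np.degrees(np.arctan2(*(L-R)[::-1]))-90)
A=blob(238,247,293,303,.061,name="idx far");B=blob(259,270,292,302,.061,name="near")
print("c",(A+B)/2,"len",np.linalg.norm(A-B),"yaw",np.degrees(np.arctan2(*(A-B)[::-1])))
P=cloud(d);t=(P[...,2]>.09)&(P[...,2]<.106);t[:195]=0;t[:,:290]=0;t[235:]=0;t[:,320:]=0
v,u=np.nonzero(t);uv=np.c_[u,v];w=ray(d,uv,.1)[:,:2]
print("wing",cv2.minAreaRect((w*1000).astype(np.float32)));c=w.mean(0);ev,V=np.linalg.eigh(np.cov(w.T));a=np.degrees(np.arctan2(V[1,1],V[0,1]));print(c,a,np.sqrt(ev*12))
E
python3 - <<'E'
import cv2
a=cv2.imread("pics/top0.png")[195:275,270:335];cv2.imwrite("pics/top0d.png",cv2.resize(a,None,fx=7,fy=7,interpolation=0))
E
```

```text
panel rib L (np.float64(279.28), np.float64(212.08)) [ 0.5668 -0.0242  0.072 ]
R (np.float64(320.17), np.float64(215.05)) [ 0.5627 -0.1144  0.072 ]
c [ 0.56474741 -0.06928304] len 0.09028513727118105 yaw -2.5897063561573646
idx far (np.float64(297.35), np.float64(242.21)) [ 0.5021 -0.0662  0.061 ]
near (np.float64(296.86), np.float64(267.09)) [ 0.4479 -0.0659  0.061 ]
c [ 0.47501405 -0.06607274] len 0.0541379538311953 yaw -0.37014874682239024
wing ((563.8713989257812, -69.40337371826172), (10.435222625732422, 35.24971008300781), 79.37818145751953)
[ 0.56352471 -0.06943293] 168.2205143250596 [0.01059092 0.0355045 ]
```

View pics/top0d.png

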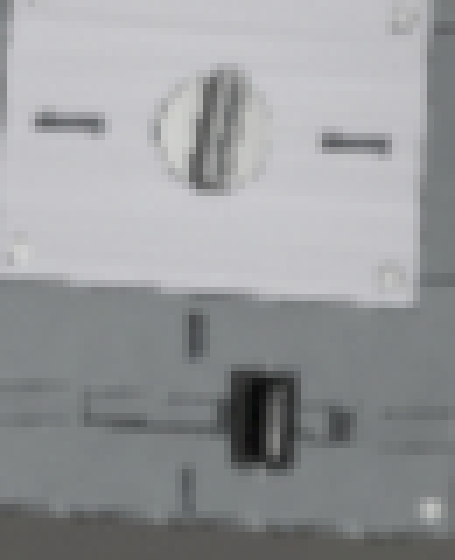

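```bash
python3 - <<'E'
from h import *
d=load("top0");f=d["frame"].astype(float).mean(2)
def blob(r0,r1,c0,c1,z,name):
    s=f[r0:r1,c0:c1];bg=np.median(s);w=np.clip(bg-15-s,0,None)
    v,u=np.mgrid[r0:r1,c0:c1];W=w.sum();c=((w*u).sum()/W,(w*v).sum()/W)
    p=ray(d,[c],z)[0];print(name,np.round(c,2),p.round(4));return p[:2]
A=blob(237,248,293,303,.061,"far");B=blob(260,268,292,301,.061,"near")
M=(A+B)/2;print(M,np.linalg.norm(A-B),np.degrees(np.arctan2(*(A-B)[::-1])))
print(f[250:260,299:320].astype(int))
print("foot",ray(d,[(307.4,254.2)],.0645).round(4),"top",ray(d,[(309.2,255)],.09).round(4))
s=load("side0");print("mark in side",proj(s,[*M,.06]))
print(s["frame"].mean(2)[172:184,312:330].astype(int))
E
```

```text
far [297.46 242.27] [ 0.502  -0.0665  0.061 ]
near [296.3  264.31] [ 0.4539 -0.0646  0.061 ]
[ 0.47794418 -0.0655389 ] 0.04808890111536103 -2.238321186591322
[[132 131 127 110  56  48  33  12  17  40  61  64  48  86 124 128 128 126
  128 128 127]
 [123 121 112  97  51  43  23  11  20  55  83  77  49  84 124 127 127 126
  125 125 126]
 [115 108  86  74  43  41  22  12  26  65  91  69  49  83 116 117 117 115
  114 117 124]
 [127 115  79  64  39  41  22  10  29  74 104  75  52  84 111 115 114 107
   91  95 107]
 [126 114  79  62  41  40  22   8  31  77 105  74  53  91 123 126 125 113
   79  75  81]
 [110 100  76  62  44  41  20  11  32  80 108  73  49  89 122 125 126 114
   79  71  77]
 [100  92  84  71  44  41  21  14  35  89 120  68  46  79 106 114 124 113
   79  71  80]
 [121 113 109  92  46  40  16  13  39  97 130  60  50  84  99 100 112 104
   83  75  85]
 [128 128 126 108  50  41  20  14  41  98 130  59  62 103 117 112 111 107
  103 104 107]
 [128 128 128 110  55  42  25  17  39  89 117  54  63 106 125 125 126 124
  125 127 126]]
foot [[ 0.4766 -0.0882  0.0645]] top [[ 0.4757 -0.0
[... 257 characters left out ...]
157 160 163 165 165 163]
 [174 174 174 165 130 103 105 126 134 130 132 139 145 151 154 157 157 165]
 [174 174 174 160 121  77  71  87  92  91 101 115 125 125 120 131 150 165]
 [174 173 170 151 107  63  49  55  57  61  71  80  88  84  79 106 145 167]
 [174 175 170 146 102  59  46  44  47  48  50  53  55  57  61  94 144 167]
 [174 175 169 144  97  57  45  45  44  43  43  44  47  47  59 101 148 168]
 [174 174 166 136  90  53  45  46  43  44  44  44  44  44  66 113 152 169]
 [174 173 164 129  82  52  44  45  43  43  43  43  44  44  66 116 155 169]
 [173 171 160 121  75  49  43  45  45  44  44  43  45  45  70 122 158 170]
 [174 164 143 101  63  45  44  44  44  45  44  44  43  42  73 124 156 168]]
```

Emit:
jog_arm(steps=[{"dx":0.2,"dy":0.5,"twist":1},{"dx":0.4,"dy":1.0,"twist":2},{"dx":0.7,"dy":1.6,"twist":3},{"dx":0.9,"dy":2.1,"twist":4},{"dx":1.1,"dy":2.7,"twist":5}], gripper=0, newtons=40)

```text
validation failed for argument at $.st...
```

Emit:
jog_arm(steps=[{"dx":0.2,"dy":0.5,"dz":0.0,"twist":1.0},{"dx":0.4,"dy":1.0,"dz":0.0,"twist":2.0},{"dx":0.7,"dy":1.6,"dz":0.0,"twist":3.0},{"dx":0.9,"dy":2.1,"dz":0.0,"twist":4.0},{"dx":1.1,"dy":2.7,"dz":0.0,"twist":5.0}], gripper=0, newtons=40)

```text
t: 0.72
tool_pos: [0.3444, -0.3958, 0.2296]
tool_rot: [-2.46, -1.949, 0.001]
contact_force: [-0.2, -0.3, -0.1]
opening: 0.0855
```

Emit:
jog_arm(steps=[{"dx":0.2,"dy":0.5,"dz":0.0,"twist":1.0},{"dx":0.4,"dy":1.0,"dz":0.0,"twist":2.0},{"dx":0.7,"dy":1.6,"dz":0.0,"twist":3.0},{"dx":0.9,"dy":2.1,"dz":0.0,"twist":4.0},{"dx":1.1,"dy":2.6,"dz":0.0,"twist":5.0}])

```text
t: 1.35
tool_pos: [0.4105, -0.2385, 0.2291]
tool_rot: [-1.398, -2.811, 0.003]
contact_force: [0.0, -0.5, 0.6]
opening: 0.0851
```

Emit:
jog_arm(steps=[{"dx":0.2,"dy":0.5,"dz":-0.2,"twist":1.0},{"dx":0.4,"dy":1.0,"dz":-0.4,"twist":2.0},{"dx":0.7,"dy":1.6,"dz":-0.6,"twist":3.0},{"dx":0.9,"dy":2.1,"dz":-0.8,"twist":4.0},{"dx":1.1,"dy":2.6,"dz":-1.0,"twist":5.0}])

```text
t: 1.98
tool_pos: [0.4765, -0.0813, 0.1682]
tool_rot: [-0.07, -3.139, 0.004]
contact_force: [0.3, 0.1, 0.8]
opening: 0.0858
```

Emit:
jog_arm(steps=[{"dx":0.0,"dy":-0.11,"dz":-0.5,"twist":0.0},{"dx":0.0,"dy":-0.11,"dz":-1.0,"twist":0.0},{"dx":0.0,"dy":-0.11,"dz":-1.4,"twist":0.0},{"dx":0.0,"dy":-0.11,"dz":-1.6,"twist":0.0},{"dx":0.0,"dy":-0.11,"dz":-1.6,"twist":0.0}])

```text
t: 2.6
tool_pos: [0.4758, -0.0877, 0.0714]
tool_rot: [-0.07, -3.137, 0.003]
contact_force: [-0.2, 1.0, 1.3]
opening: 0.0855
```

```bash
cat > snap.py <<'E'
import sys,cv2,numpy as np
from station import ctrl
k=sys.argv[1]
ims=[]
for n,(r0,r1,c0,c1) in(("top",(185,285,245,345)),("side",(130,230,250,350))):
    d=ctrl.get_image(n);np.savez(f"{n}{k}.npz",**d)
    ims.append(cv2.resize(d["frame"][r0:r1,c0:c1,::-1],None,fx=4,fy=4,interpolation=2))
cv2.imwrite(f"pics/s{k}.png",np.hstack(ims))
o=ctrl.get_obs();print({a:np.round(o[a],4) for a in("t","q","tool_pos","tool_rot","contact_force","wrist_torque","opening")})
E
python3 snap.py 1
```

```text
{'t': np.float64(2.7), 'q': array([-0.3344, -0.1302,  2.0679, -0.0032,  1.2038, -1.8595]), 'tool_pos': array([ 0.4771, -0.0881,  0.0731]), 'tool_rot': array([-0.07  , -3.1399,  0.0045]), 'contact_force': array([ 0.1147, -0.1696,  1.098 ]), 'wrist_torque': array([-0.0136,  0.0369,  0.0052]), 'opening': np.float64(0.0856)}
```

View pics/s1.png

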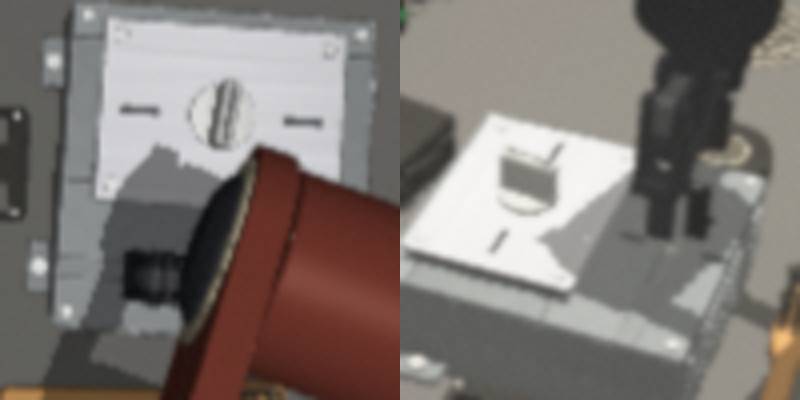

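Emit:
jog_arm(steps=[{"dx":0.0,"dy":0.0,"dz":0.0,"twist":0.0},{"dx":0.0,"dy":0.0,"dz":0.0,"twist":0.0},{"dx":0.0,"dy":0.0,"dz":0.0,"twist":0.0},{"dx":0.0,"dy":0.0,"dz":0.0,"twist":0.0},{"dx":0.0,"dy":0.0,"dz":0.0,"twist":0.0}], gripper=255, newtons=30)

```text
t: 3.32
tool_pos: [0.4772, -0.0882, 0.0734]
tool_rot: [-0.07, -3.14, 0.005]
contact_force: [-0.9, -0.6, 2.3]
opening: 0.0089
```

Emit:
jog_arm(steps=[{"dx":0.005,"dy":0.1,"dz":0.0,"twist":0.0},{"dx":0.01,"dy":0.2,"dz":0.0,"twist":0.0},{"dx":0.015,"dy":0.3,"dz":0.0,"twist":0.0},{"dx":0.017,"dy":0.378,"dz":0.0,"twist":0.0},{"dx":0.017,"dy":0.378,"dz":0.0,"twist":0.0}])

```text
t: 3.95
tool_pos: [0.4782, -0.0646, 0.0734]
tool_rot: [-0.069, -3.14, 0.002]
contact_force: [-1.3, 1.3, 2.0]
opening: 0.0093
```

```bash
python3 snap.py 2
```

```text
{'t': np.float64(4.05), 'q': array([-0.288 , -0.137 ,  2.0736, -0.0021,  1.2054, -1.8137]), 'tool_pos': array([ 0.4782, -0.0649,  0.0734]), 'tool_rot': array([-6.9600e-02, -3.1399e+00,  2.7000e-03]), 'contact_force': array([-0.6716,  1.5339,  1.2843]), 'wrist_torque': array([ 0.2471,  0.0907, -0.0159]), 'opening': np.float64(0.0094)}
```

View pics/s2.png

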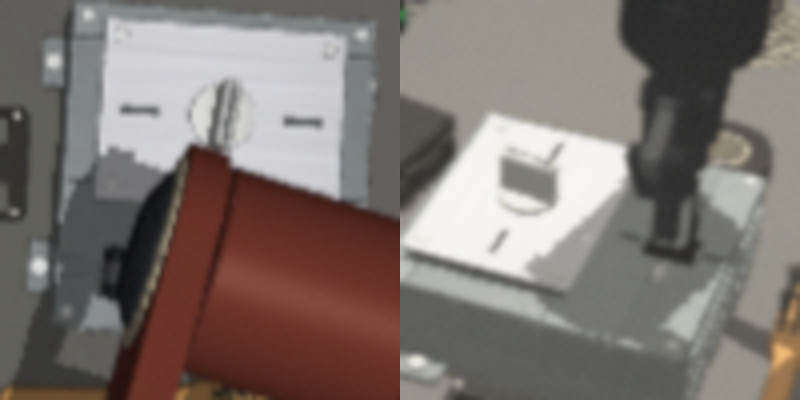

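Emit:
jog_arm(steps=[{"dx":0.0,"dy":0.0,"dz":0.0,"twist":0.0},{"dx":0.0,"dy":0.0,"dz":0.0,"twist":0.0},{"dx":0.0,"dy":0.0,"dz":0.0,"twist":0.0},{"dx":0.0,"dy":0.0,"dz":0.5,"twist":0.0},{"dx":0.0,"dy":0.0,"dz":1.0,"twist":0.0}], gripper=0)

```text
t: 4.68
tool_pos: [0.4778, -0.0648, 0.1336]
tool_rot: [-0.07, -3.139, 0.002]
contact_force: [1.4, -0.8, 0.6]
opening: 0.0854
```

Emit:
jog_arm(steps=[{"dx":0.5,"dy":0.0,"dz":0.5,"twist":-0.3},{"dx":1.0,"dy":0.0,"dz":0.5,"twist":-0.6},{"dx":1.2,"dy":-0.04,"dz":0.5,"twist":-0.9},{"dx":1.43,"dy":-0.08,"dz":0.3,"twist":-0.94},{"dx":1.43,"dy":-0.08,"dz":0.2,"twist":-0.94}])

```text
t: 5.3
tool_pos: [0.5637, -0.0698, 0.1448]
tool_rot: [-0.327, -3.121, 0.002]
contact_force: [0.2, -0.4, -0.9]
opening: 0.0852
```

```bash
python3 snap.py 3
```

```text
{'t': np.float64(5.4), 'q': array([-2.5330e-01, -1.2300e-02,  1.8277e+00, -1.7000e-03,  1.3308e+00,
       -1.6151e+00]), 'tool_pos': array([ 0.5626, -0.0695,  0.1443]), 'tool_rot': array([-3.2660e-01, -3.1197e+00,  1.5000e-03]), 'contact_force': array([-0.1049, -0.1137, -0.379 ]), 'wrist_torque': array([ 0.0335, -0.0261,  0.036 ]), 'opening': np.float64(0.0855)}
```

View pics/s3.png

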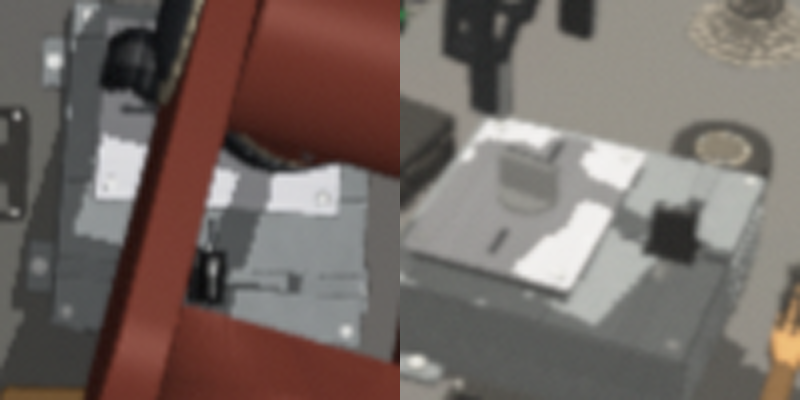

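```bash
python3 - <<'E'
from h import *
for n in("top3","top0"):
    d=load(n);print(n);print(d["frame"].mean(2)[248:258,(290 if n=="top3" else 300):(306 if n=="top3" else 316)].astype(int))
d=load("top3");print(proj(d,[[.4768,-.0655,.09],[.4768,-.0655,.0645],[.4757,-.0883,.09]]))
for n in("side3","side0"):
    d=load(n);f=d["frame"].mean(2);P=cloud(d)
    m=np.zeros(f.shape,np.uint8);m[168:200,308:330]=(f<65)[168:200,308:330]
    nl,l,s,c=cv2.connectedComponentsWithStats(m);i=1+np.argmax(s[1:,4]);print(n,s[i],c[i],np.median(P[l==i],0).round(4))
s=load("side0")
print(proj(s,[[.4768,-.0655,.075],[.4758,-.0882,.075]]))
for n in("side3","side0"):
    d=load(n);P=cloud(d);t=(P[...,2]>.08)&(P[...,2]<.095)&(P[...,0]>.45)&(P[...,0]<.5)&(P[...,1]<-.03)&(P[...,1]>-.12)
    print(n,t.sum(),np.median(P[t],0).round(4),P[t].mean(0).round(4))
E
```

```text
top3
[[ 76  78  74  61  46  29  35  46  38  35  36  56  80  83  82  83]
 [ 77  77  71  58  48  22  24  48  64  50  33  55  80  82  82  84]
 [ 77  76  68  55  45  19  32  76 103  73  36  55  79  83  83  87]
 [ 78  76  62  46  39  15  39  97 135  77  32  51  80  89  91  99]
 [ 77  72  53  33  24  15  42 107 146  69  28  53  91 115 119 126]
 [ 76  69  44  28  21  12  37  91 125  56  30  62 106 138 142 143]
 [ 76  64  36  26  20  12  26  63  85  37  35  75 118 138 142 142]
 [ 75  60  30  24  18  13  22  54  75  32  34  76 114 120 120 122]
 [ 75  57  31  23  18   9  23  55  73  32  31  58  80  83  86  88]
 [ 73  58  33  24  16  12  25  56  77  34  33  59  76  89 111 115]]
top0
[[129 128 113  68  62  61  60  67  80  80  81  86 101 124 126 126]
 [130 128 111  58  53  42  24  25  33  41  49  56  89 124 128 127]
 [131 127 110  56  48  33  12  17  40  61  64  48  86 124 128 128]
 [121 112  97  51  43  23  11  20  55  83  77  49  84 124 127 127]
 [108  86  74  43  41  22  12  26  65  91  69  49  83 116 117 117]
 [115  79  64  39  41  22  10  29  74 104  75  52  84 111 115 114]
 [114  79  62  41  40  22   8  31  77 105  74  53  91 123 126 125]
 [100  76  62  44  41  20  11  32  80 108  73  49  89 122 125 126]
 [ 92  84  71  44  41  21  14  35  89 120  68  46  79 106 114 124]
 [113 109  92  46  40  16  13  39  97 130  60  50  84  99 100 112]]
[[298.52007191 254.21012307]
 [297.05216331 253.83004094]
 [309.19630778 255.00395187]]
side3 [312 183  13  13 122] [318.01639344 188.7295082 ] [ 0.4765 -0.0598  0.0747]
side0 [315 177  12  12 109] [321.02752294 182.55963303] [ 0.4754 -0.0835  0.0748]
[[318.54682069 187.33270696]
 [321.52871421 181.50627093]]
side3 72 [ 0.4786 -0.0606  0.0887] [ 0.4782 -0.0617  0.0876]
side0 66 [ 0.476  -0.0847  0.0886] [ 0.4764 -0.0853  0.0879]
```

Emit:
jog_arm(steps=[{"dx":-0.5,"dy":0.03,"dz":0.0,"twist":0.4},{"dx":-1.0,"dy":0.06,"dz":0.0,"twist":0.9},{"dx":-1.42,"dy":0.08,"dz":-0.2,"twist":0.95},{"dx":-1.42,"dy":0.08,"dz":-0.8,"twist":0.95},{"dx":-1.42,"dy":0.08,"dz":-1.18,"twist":0.95}])

```text
t: 6.02
tool_pos: [0.4762, -0.0644, 0.0726]
tool_rot: [-0.067, -3.136, 0.002]
contact_force: [0.6, 0.3, 0.6]
opening: 0.085
```

Emit:
jog_arm(steps=[{"dx":0.0,"dy":0.0,"dz":0.0,"twist":0.0},{"dx":0.0,"dy":0.0,"dz":0.0,"twist":0.0},{"dx":0.0,"dy":0.0,"dz":0.0,"twist":0.0},{"dx":0.0,"dy":0.0,"dz":0.0,"twist":0.0},{"dx":0.0,"dy":0.0,"dz":0.0,"twist":0.0}], gripper=255)

```text
t: 6.65
tool_pos: [0.4769, -0.0647, 0.0737]
tool_rot: [-0.067, -3.137, 0.003]
contact_force: [-0.4, -0.1, 5.0]
opening: 0.009
```

```bash
python3 - <<'E'
from station import ctrl
print([ctrl.get_obs()["tool_pos"].round(4) for _ in range(3)])
E
```

```text
[array([ 0.4769, -0.0647,  0.0737]), array([ 0.4769, -0.0647,  0.0737]), array([ 0.4769, -0.0647,  0.0737])]
```

Nudge it back by about 1.1 mm.

Emit:
jog_arm(steps=[{"dx":0.0,"dy":-0.01,"dz":0.0,"twist":0.0},{"dx":0.0,"dy":-0.018,"dz":0.0,"twist":0.0},{"dx":0.0,"dy":-0.018,"dz":0.0,"twist":0.0},{"dx":0.0,"dy":-0.018,"dz":0.0,"twist":0.0}])

```text
t: 7.15
tool_pos: [0.4768, -0.0657, 0.0737]
tool_rot: [-0.067, -3.137, 0.002]
contact_force: [-1.6, 1.9, 1.4]
opening: 0.009
```

Emit:
jog_arm(steps=[{"dx":0.0,"dy":0.0,"dz":0.0,"twist":0.0},{"dx":0.0,"dy":0.0,"dz":0.0,"twist":0.0},{"dx":0.0,"dy":0.0,"dz":0.0,"twist":0.0},{"dx":0.0,"dy":0.0,"dz":0.5,"twist":0.0},{"dx":0.0,"dy":0.0,"dz":1.2,"twist":0.0}], gripper=0)

```text
t: 7.78
tool_pos: [0.4756, -0.0654, 0.145]
tool_rot: [-0.067, -3.134, 0.001]
contact_force: [-0.2, -0.9, 0.6]
opening: 0.0856
```

Emit:
jog_arm(steps=[{"dx":0.5,"dy":0.0,"dz":0.3,"twist":-0.3},{"dx":1.0,"dy":-0.02,"dz":0.3,"twist":-0.6},{"dx":1.2,"dy":-0.04,"dz":0.3,"twist":-0.9},{"dx":1.45,"dy":-0.065,"dz":0.1,"twist":-0.94},{"dx":1.45,"dy":-0.065,"dz":0.0,"twist":-0.94}])

```text
t: 8.4
tool_pos: [0.5627, -0.0694, 0.1441]
tool_rot: [-0.323, -3.116, 0.0]
contact_force: [0.1, -0.9, 0.2]
opening: 0.0851
```

```bash
python3 snap.py 4;python3 - <<'E'
from h import *
d=load("top4");print(d["frame"].mean(2)[248:258,290:306].astype(int))
for n in("side4",):
    d=load(n);f=d["frame"].mean(2);P=cloud(d)
    m=np.zeros(f.shape,np.uint8);m[168:200,308:330]=(f<65)[168:200,308:330]
    nl,l,s,c=cv2.connectedComponentsWithStats(m);i=1+np.argmax(s[1:,4]);print(n,s[i],c[i],np.median(P[l==i],0).round(4))
E
```

```text
{'t': np.float64(8.5), 'q': array([-2.5330e-01, -1.0600e-02,  1.8272e+00, -1.4000e-03,  1.3348e+00,
       -1.6169e+00]), 'tool_pos': array([ 0.5616, -0.0692,  0.1437]), 'tool_rot': array([-3.2340e-01, -3.1149e+00, -1.0000e-04]), 'contact_force': array([-0.1995, -0.4062, -0.6067]), 'wrist_torque': array([ 0.0268, -0.0497,  0.0318]), 'opening': np.float64(0.0854)}
[[ 76  77  73  63  51  30  31  39  39  39  34  44  68  82  82  83]
 [ 76  77  69  59  48  22  17  44  71  74  36  42  67  81  83  84]
 [ 78  75  66  54  47  23  21  59  98 102  44  41  67  81  82  87]
 [ 77  75  62  46  39  19  23  61 100 104  44  43  73  89  91  98]
 [ 78  72  53  33  26  16  24  59 100 103  42  51  92 115 119 125]
 [ 77  68  46  31  22  12  19  50  83  84  39  70 120 139 141 143]
 [ 75  67  46  30  23  12  15  39  60  49  33  82 133 140 142 143]
 [ 76  66  49  31  23  14  18  44  62  42  30  73 115 119 120 122]
 [ 75  63  47  31  22   9  19  45  63  41  29  55  80  83  86  89]
 [ 72  59  41  30  21  14  19  46  64  37  26  53  75  89 111 114]]
side4 [312 183  13  13 121] [318.01652893 188.62809917] [ 0.4761 -0.0606  0.0741]
```

View pics/s4.png

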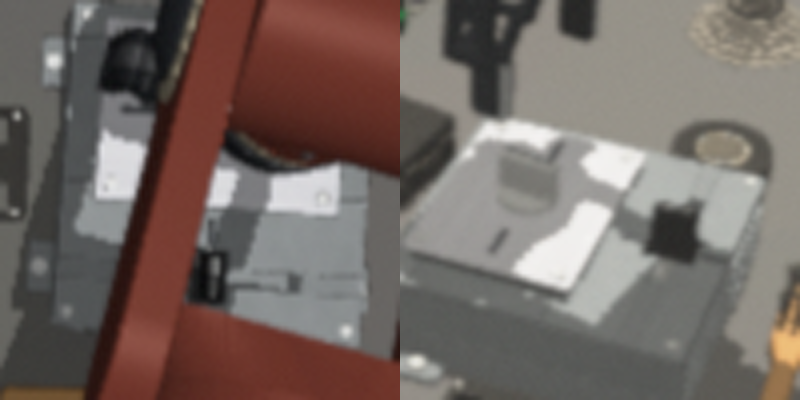

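Emit:
jog_arm(steps=[{"dx":0.03,"dy":0.0,"dz":-0.4,"twist":0.0},{"dx":0.03,"dy":0.0,"dz":-0.8,"twist":0.0},{"dx":0.03,"dy":0.0,"dz":-1.05,"twist":0.0},{"dx":0.03,"dy":0.0,"dz":-1.05,"twist":0.0}])

```text
t: 9.0
tool_pos: [0.5622, -0.0689, 0.0795]
tool_rot: [-0.323, -3.112, -0.001]
contact_force: [-0.5, 0.6, 0.8]
opening: 0.0856
```

Emit:
jog_arm(steps=[{"dx":0.0,"dy":0.0,"dz":0.0,"twist":0.0},{"dx":0.0,"dy":0.0,"dz":0.0,"twist":0.0},{"dx":0.0,"dy":0.0,"dz":0.0,"twist":0.0},{"dx":0.0,"dy":0.0,"dz":0.0,"twist":0.0},{"dx":0.0,"dy":0.0,"dz":0.0,"twist":0.0}], gripper=255, newtons=40)

```text
t: 9.62
tool_pos: [0.5622, -0.0698, 0.0801]
tool_rot: [-0.323, -3.112, 0.002]
contact_force: [-1.9, -4.0, 2.0]
opening: 0.0088
```

```bash
python3 snap.py 5
```

```text
{'t': np.float64(9.725), 'q': array([-0.2533,  0.0653,  1.8647, -0.0034,  1.2239, -1.616 ]), 'tool_pos': array([ 0.5622, -0.0698,  0.08  ]), 'tool_rot': array([-3.2310e-01, -3.1123e+00,  2.1000e-03]), 'contact_force': array([-2.7822, -4.0917,  2.9646]), 'wrist_torque': array([-0.6596,  0.4417,  0.0411]), 'opening': np.float64(0.0089)}
```

View pics/s5.png

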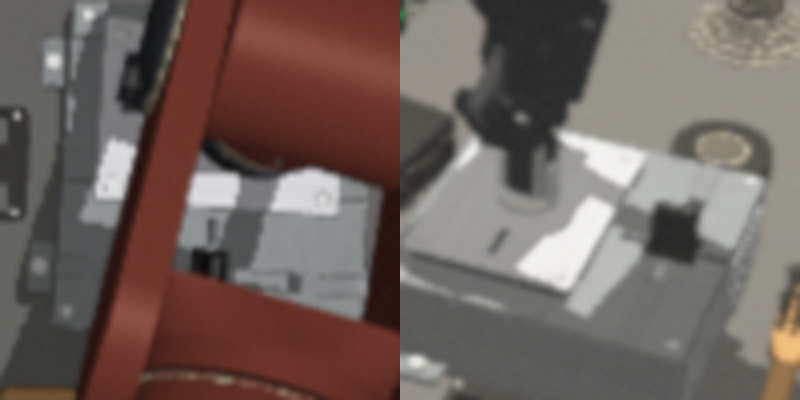

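Emit:
jog_arm(steps=[{"dx":0.0,"dy":-0.01,"dz":0.0,"twist":-0.8},{"dx":0.01,"dy":-0.01,"dz":0.0,"twist":-1.6},{"dx":0.01,"dy":-0.01,"dz":0.0,"twist":-2.4},{"dx":0.02,"dy":-0.01,"dz":0.0,"twist":-3.2},{"dx":0.02,"dy":-0.01,"dz":0.0,"twist":-4.0}])

```text
t: 10.35
tool_pos: [0.5632, -0.0683, 0.08]
tool_rot: [-1.374, -2.809, -0.011]
contact_force: [-1.7, 5.5, 2.9]
opening: 0.0089
```

```bash
cat > o.py <<'E'
from station import ctrl
import numpy as np
o=ctrl.get_obs();print({a:np.round(o[a],4) for a in("t","q","tool_pos","tool_rot","contact_force","wrist_torque","opening")})
r=o["tool_rot"];print("yaw",np.degrees(2*np.arctan2(r[1],r[0]))%360)
E
python3 o.py
```

```text
{'t': np.float64(10.35), 'q': array([-0.2567,  0.0667,  1.8632,  0.0104,  1.2247, -0.9214]), 'tool_pos': array([ 0.5632, -0.0683,  0.08  ]), 'tool_rot': array([-1.3736, -2.809 , -0.011 ]), 'contact_force': array([-1.6643,  5.5334,  2.9082]), 'wrist_torque': array([0.9431, 0.1125, 0.0481]), 'opening': np.float64(0.0089)}
yaw 127.88132030236756
```

Emit:
jog_arm(steps=[{"dx":0.0,"dy":0.01,"dz":0.0,"twist":-0.8},{"dx":0.01,"dy":0.01,"dz":0.0,"twist":-1.6},{"dx":0.01,"dy":0.01,"dz":0.0,"twist":-2.4},{"dx":0.01,"dy":0.01,"dz":0.0,"twist":-3.2},{"dx":0.01,"dy":0.01,"dz":0.0,"twist":-4.04}])

```text
t: 10.98
tool_pos: [0.5651, -0.0676, 0.0802]
tool_rot: [-2.269, -2.16, -0.023]
contact_force: [4.4, -1.0, -2.7]
opening: 0.0093
```

Emit:
jog_arm(steps=[{"dx":0.0,"dy":0.0,"dz":0.0,"twist":0.0}])

```text
t: 11.1
tool_pos: [0.5652, -0.0676, 0.0802]
tool_rot: [-2.267, -2.162, -0.023]
contact_force: [-0.6, -1.8, 1.9]
opening: 0.009
```

```bash
python3 o.py; python3 snap.py 6
```

```text
{'t': np.float64(11.1), 'q': array([-0.2581,  0.0618,  1.8681,  0.0181,  1.2115, -0.2171]), 'tool_pos': array([ 0.5652, -0.0676,  0.0802]), 'tool_rot': array([-2.2671, -2.1621, -0.0227]), 'contact_force': array([-0.6226, -1.8436,  1.9335]), 'wrist_torque': array([-0.3797,  0.2521, -0.0459]), 'opening': np.float64(0.009)}
yaw 87.28407536420036
{'t': np.float64(11.2), 'q': array([-0.2582,  0.0618,  1.8682,  0.0181,  1.2115, -0.2178]), 'tool_pos': array([ 0.5652, -0.0676,  0.0802]), 'tool_rot': array([-2.2664, -2.1628, -0.0227]), 'contact_force': array([ 0.8025, -0.8685, -0.195 ]), 'wrist_torque': array([-0.4016, -0.06  ,  0.0076]), 'opening': np.float64(0.0088)}
```

View pics/s6.png

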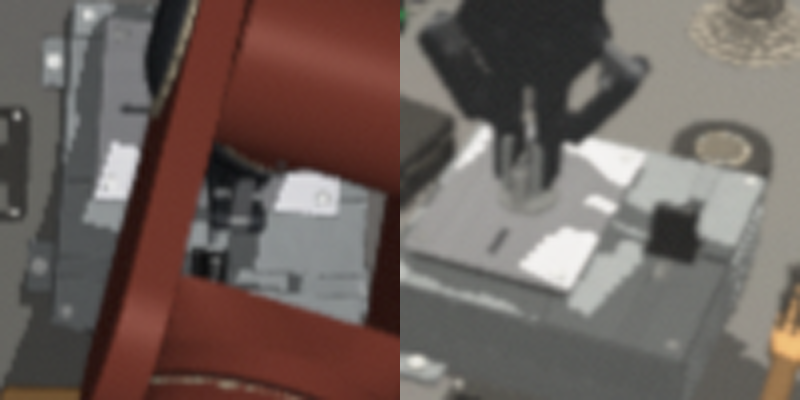

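Emit:
jog_arm(steps=[{"dx":0.0,"dy":0.0,"dz":-0.02,"twist":0.0},{"dx":0.0,"dy":0.0,"dz":-0.04,"twist":0.0},{"dx":0.0,"dy":0.0,"dz":-0.06,"twist":0.0},{"dx":0.0,"dy":0.0,"dz":-0.06,"twist":0.0}], newtons=60)

```text
t: 11.7
tool_pos: [0.5652, -0.0676, 0.0768]
tool_rot: [-2.266, -2.163, -0.023]
contact_force: [-2.4, -1.0, 4.6]
opening: 0.0087
```

```bash
python3 snap.py 7; python3 - <<'E'
from h import *
for k in "067":
    d=load("side"+k);P=cloud(d);m=np.zeros(P.shape[:2],bool);m[200:203,300:312]=1;m[186:196,263:268]=1
    print(k,np.median(P[190:196,280:286][...,2]).round(4),np.median(P[193:202,288:296][...,2]).round(4),np.median(P[184:190,300:304][...,2]).round(4))
E
```

```text
{'t': np.float64(11.8), 'q': array([-0.2582,  0.0663,  1.8697,  0.0181,  1.2054, -0.218 ]), 'tool_pos': array([ 0.5653, -0.0676,  0.0768]), 'tool_rot': array([-2.2663, -2.163 , -0.0228]), 'contact_force': array([-2.8096, -0.2186,  5.2157]), 'wrist_torque': array([-0.2857,  0.3566,  0.0197]), 'opening': np.float64(0.0087)}
0 0.0721 0.0721 0.062
6 0.0722 0.0718 0.0617
7 0.0688 0.0686 0.0628
```

Emit:
jog_arm(steps=[{"dx":0.0,"dy":0.0,"dz":-0.02,"twist":0.0},{"dx":0.0,"dy":0.0,"dz":-0.04,"twist":0.0},{"dx":0.0,"dy":0.0,"dz":-0.06,"twist":0.0},{"dx":0.0,"dy":0.0,"dz":-0.06,"twist":0.0}])

```text
t: 12.3
tool_pos: [0.5653, -0.0676, 0.0741]
tool_rot: [-2.266, -2.163, -0.022]
contact_force: [-4.9, -0.9, 9.5]
opening: 0.0085
```

```bash
python3 snap.py 8; python3 - <<'E'
from h import *
for k in "78":
    d=load("side"+k);P=cloud(d)
    print(k,np.median(P[190:196,280:286][...,2]).round(4),np.median(P[193:202,288:296][...,2]).round(4))
E
```

```text
{'t': np.float64(12.4), 'q': array([-0.2581,  0.07  ,  1.8708,  0.0181,  1.2011, -0.2182]), 'tool_pos': array([ 0.5653, -0.0676,  0.0741]), 'tool_rot': array([-2.2659, -2.163 , -0.0224]), 'contact_force': array([-3.6844,  0.0661,  8.7297]), 'wrist_torque': array([-0.1641,  0.7615,  0.012 ]), 'opening': np.float64(0.0083)}
7 0.0688 0.0686
8 0.0661 0.0664
```

Emit:
jog_arm(steps=[{"dx":0.0,"dy":0.0,"dz":-0.02,"twist":0.0},{"dx":0.0,"dy":0.0,"dz":-0.03,"twist":0.0},{"dx":0.0,"dy":0.0,"dz":-0.03,"twist":0.0}])

```text
t: 12.78
tool_pos: [0.5653, -0.0676, 0.0741]
tool_rot: [-2.265, -2.163, -0.022]
contact_force: [-7.5, 0.8, 13.7]
opening: 0.0083
```

```bash
python3 snap.py 9; python3 o.py; python3 - <<'E'
from h import *
for k in "89":
    d=load("side"+k);P=cloud(d)
    print(k,np.median(P[190:196,280:286][...,2]).round(4),np.median(P[193:202,288:296][...,2]).round(4))
a=load("side9")["frame"][150:220,250:340,::-1];cv2.imwrite("pics/side9c.png",cv2.resize(a,None,fx=8,fy=8,interpolation=2))
E
```

```text
{'t': np.float64(12.875), 'q': array([-0.258 ,  0.0707,  1.8702,  0.0179,  1.2017, -0.2183]), 'tool_pos': array([ 0.5653, -0.0676,  0.0741]), 'tool_rot': array([-2.2652, -2.1629, -0.0216]), 'contact_force': array([-7.6799,  0.8698, 13.2365]), 'wrist_torque': array([-0.0369,  1.2328,  0.002 ]), 'opening': np.float64(0.0084)}
{'t': np.float64(12.875), 'q': array([-0.258 ,  0.0707,  1.8702,  0.0179,  1.2017, -0.2183]), 'tool_pos': array([ 0.5653, -0.0676,  0.0741]), 'tool_rot': array([-2.2652, -2.1629, -0.0216]), 'contact_force': array([-7.6799,  0.8698, 13.2365]), 'wrist_torque': array([-0.0369,  1.2328,  0.002 ]), 'opening': np.float64(0.0084)}
yaw 87.35107523313047
8 0.0661 0.0664
9 0.066 0.0663
```

View pics/side9c.png

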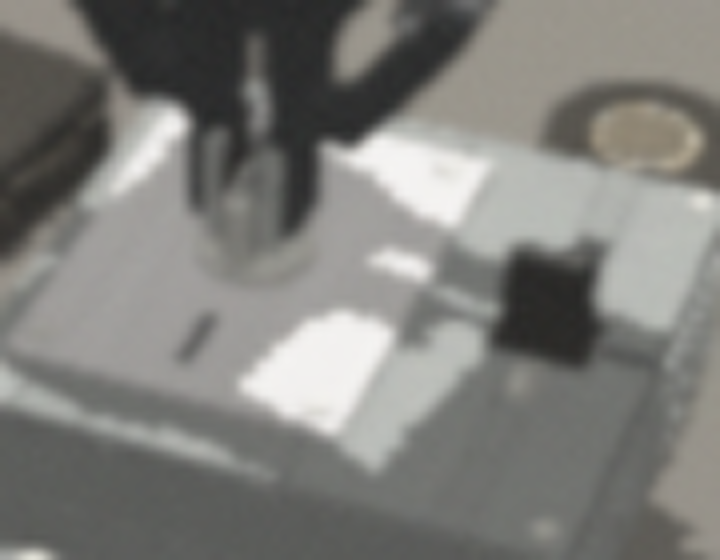

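```bash
python3 -c "
from station import ctrl
print(ctrl.finish_job())"
```

```text
the job is handed in; nothing more can be done
None
```

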